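# Strong lens and more light at the finds table

### The job

Lift the double-ended magnifier out of its cradle on the light box, turn it end for end so that its small strong lens comes over the lit window, and seat it fully back in the cradle and let go. Then roll the thumbwheel in its slot until the pointer over the white scale drum stands in line with the point of the index tab. Leave the index tab, the finds box on the window, the tin and everything else on the table where they are.

Things in the scene. Friction and masses are not known exactly. Their poses are not given: they have to be found in the camera images.
- lightbox: Grey light box fixed to the table, 240 mm (x) by 340 mm (y), flat top panel 75 mm above the table; origin under its centre, x away from the robot (yaw within 0.35 rad), z up. On the panel: lit window at x +55, y +83 mm; magnifier cradle at x +55, y 0; thumbwheel slot at x -70, y -120; white scale drum at x -70, y -50; a small tin near x -75, y +115.
- cradle (a point): Centre of the floor of the dark steel cradle, 20 mm above the panel (95 mm above the table); axes as the light box. Pocket 35 mm (x) by 49 mm (y), walls 12 mm high above this floor; both y ends have a 22 mm gap in the middle. The magnifier's hub drops in from above with 2.5 mm play on each side, either way round.
- window (a point): Point on the panel over the lit window, 75 mm from the cradle's centre in the light box's +y; the lens in use stands above it.
- magnifier: Double-ended magnifier, 200 mm long overall, about 0.18 kg, loose. Origin: centre of the underside of its hub; x axis towards the small lens, z up. Hub 44 (x) by 30 (y) by 20 mm high, aluminium; on it a flat bar 14 mm wide, z 20 to 28 mm. Starts seated in the cradle with its LARGE lens over the window (x axis along the light box's -y); it must end with x along the light box's +y.
- grip (a point): Centre of the magnifier's upright square black grip, 45 mm above its origin: 24 by 24 mm, from z 28 mm (top of the bar) to z 62 mm, to be taken from above across either pair of faces. The magnifier balances within 10 mm of it.
- small_lens (a point): Centre of the underside of the small strong lens: a dark steel barrel 38 mm across and 30 mm tall, 75 mm from the magnifier's origin along its +x, underside 16 mm above the origin.
- large_lens (a point): Centre of the underside of the large lens: a flat clear disc in an aluminium ring, 64 mm across and 8 mm thick, 75 mm from the origin along the magnifier's -x, underside 20 mm above the origin.
- wheel_top (a point): Top of the thumbwheel at rest, 14 mm above the panel (89 mm above the table); axes as the light box. Rubber-rimmed wheel 80 mm across, 16 mm wide, axle level along y, its rim running along x, in a black slot frame 80 by 29 mm and 4 mm high. Sprung: gives from about 2 N, up to 5 mm at about 9 N. Pressed 3 mm, a stroke along x rolls it 1 rad per 40 mm; use strokes of up to 28 mm and repeat.
- thumbwheel (a joint): Angle of the thumbwheel, 0 to 1.7 rad; grows as the wheel's top rolls along the light box's +x (away from the robot). It stays where it is left (about 1 N at the rim turns it). It carries the pointer, which moves 46 mm per rad.
- pointer_tip (a point): End of the pointer, a dark blade 4 mm wide and 24 mm long (along y) that travels over a white drum with tick marks (a hump 60 mm wide in y, 66 mm long in x and 16 mm high, standing 40 mm to the +y side of the wheel). It turns with the wheel about the same level axle: 46 mm from the axle, which lies 26 mm below the panel; it cannot be touched.
- index_tab (a joint): Angle of the index tab about the same axle, on the same scale as the thumbwheel: the pointer is in line with the tab when both angles are equal. It marks the wanted setting, always further along +x than the pointer's start. It must not be moved.
- tab_tip (a point): Point of the dark steel index tab (arrow-shaped, 18 mm wide, 30 mm long, 5 mm thick), clipped on the drum's +y half, pointing at the pointer's track; 46 mm from the axle. When in line, pointer_tip and tab_tip coincide.
- finds_box_on_window: Clear specimen box 62 by 62 by 22 mm standing on the lit window under the lens, loose; origin under its centre. Leave alone.
- pill_tin: Brass tin 49 mm across, 28 mm high, standing on the panel's front left part, loose; origin under its centre. Leave alone.
- finds_box_left: Clear specimen box 130 by 100 by 45 mm on the table to the left, bystander.
- finds_box_right: Clear specimen box 130 by 100 by 45 mm on the table to the right, bystander.
- brush: Hand brush lying on the table to the left, bystander.
- cork_jar: Glass jar 60 mm across, 90 mm high, on the table to the right, bystander.
Things that resemble listed ones, but are neither listed nor needed, are in the scene too. There is more than one size of the magnifier; the job needs the larger.

How it is judged:
By the outcome, as a careful person would: the job done as asked, in the order asked, and still so for the second after the job is handed in, with the robot touching nothing.
It also fails if it takes over 67 s, if anything falls off the work surface, if the arm or the gripper's body presses on something with over 40 N, if the wrist force passes 120 N, or if a joint passes its speed limit or range.

### The arm

A 6-joint arm with a two-finger parallel gripper is mounted at the origin on the work surface. World frame = base frame: x ahead of the robot, y to its left, z up, the work surface at z = 0. Lengths are in m, angles in rad, forces in N, time in s.
With the tool pointing down it reaches from about 0.325 to 1 m from the base axis. Payload 5.1 kg.
Tool frame: the origin (TCP) lies on the front face of the gripper's body, between the roots of the fingers; the fingertips stand 73 mm ahead of it and the grasp point (between the pads) lies 54 mm ahead of it; z points along the fingers, y is the line along which they close (so a half turn about z gives the same grasp; the last joint's range is limited). The gripper opens to 85 mm and grips with 20 to 120 N. Pads are 22 mm wide; open, the fingers measure 114 mm over their backs; the gripper's body (76 mm by 85 mm) begins 54 mm behind the grasp point. The pads swing forward as they close: fully open they stand 13 mm farther back than shut.
Start: joints at [-1.219, 0.124, 1.65, -0, 1.367, -0.083], TCP at [0.274, -0.59, 0.304] pointing down, gripper open.
Joint ranges: [-2.61, 2.61], [-1.02, 2.33], [0.03, 2.71], [-1.35, 4.49], [0.32, 2.68], [-2.91, 2.91]. Speed limits (rad/s): [2.57, 2.57, 3.14, 3.14, 3.14, 3.14].

### API

Orientations are given as a unit quaternion [x, y, z, w].
In Python, from cell import bot, viewer, models gives the robot as it stands.
- The arm moves only by the shell command python3 -m pendant 'ROWS' [FORCE]. ROWS is JSON, a list of rows, each a list of 3 entries, a list of its own where there are three numbers: the closure, from 0 (fully open) to 1 (shut), then the shift along the tool's x, y, z in cm, then the turn, a rotation vector about the tool's x, y, z in degrees. In form: [[grip, [dx, dy, dz], [rx, ry, rz]], ...]. A call has 1 to 8 rows; each row shifts and turns the commanded pose from where the row before left it, along the tool's axes as they then stand; what a row does not reach is not made up. A row lasts 1/8 s, in which the tool goes at most 62.5 mm and 10.7 degrees, less where a joint would pass 70% of its speed; a pose out of reach is approached as far as the arm can. A call is refused whole if a number of a shift passes 6.25 or a number of a turn 10.7, either way. A call with a gripper value outside its range is refused whole. The fingers move at their own pace and stop on an object; FORCE is the grip in N (left out, the last holds). Time passes only in rows, so rows that do not move let the fingers close. It gives the time, the measured TCP pose, the force, the opening and the grip force at its end, in the units of the state.
- bot.sense(): the state, without advancing time (a new reading comes with each control period).
- viewer.camera(name): name is "side" or "top" or "wrist"; returns (picture, depth): 400x640x3 uint8, blue, green, red; 400x640 float32, m along the optical axis (not along the pixel's ray), 0 where there is no reading.
- viewer.get_calibration(name): a dict with "fov_y" (degrees; the focal length in pixels is half the picture's height over the tangent of half this angle, whatever the lens; pixels are square), "cx", "cy" (the principal point, pixels), "k1" (the pictures are not rectified: a ray, as slopes to the right and down, at radius r is drawn at 1 + k1 r^2 times it, then the intrinsics apply), "R" (3x3) and "t" (3): a world point X has camera coordinates R X + t; the wrist camera has in their place "T_tool_cam" (4x4, takes a point from camera to tool coordinates, whose origin is the TCP and whose axes are the flange's). Camera axes: x right, y down, z forward; pixel columns grow to the right and rows downward; lengths in m; the calibration is good to about 2 mm. A picture is of the moment at which its call begins: read the wrist's pose just before it. get_calibration takes no time and is no camera call.
- bot.sign_off(): hands the job in; it is judged then, once.
Trained networks look in the newest picture that a camera, given by its name, has taken for a name from the list of things; names that differ only in an ending like _2 or _b are one class to them, and where a whole thing is asked for, a point or a joint stands for the part that bears it (a point fixed in the world has none). Each returns a list of dicts, best first, with "confidence" (0 to 1); they miss things now and then, are a little off and sometimes report something else, mostly with a low value. They report only what shows in the picture. A call takes as long as a camera call. They do not tell look-alikes from the thing itself.
- models.search_frame(camera, query): "centre" ([x, y, z] in m, in world coordinates, good to about 4 mm: the middle of the surface that is visible of it).
- models.masks_of(camera, query): "region" (400x640 bool, what is visible of it).
- models.place_of(camera, query): "centre" ([x, y, z] in m, in world coordinates, good to about 4 mm: a listed point, or the origin of a listed thing).
The state is a dict: "clock": time; "joints": joint angles; "joint_vel": joint speeds; "effort": joint torques, N m; "eef_pos": TCP position; "ee_rot": TCP orientation; "wrist_force": force on the tool from outside, world axes, zero at the start; "wrist_torque": the same for the moment, N m; "finger_gap": finger opening in m; "grip_force": force on a finger pad.
Only numpy, scipy, OpenCV 4.12 (cv2) and the standard library are available. Lean on these libraries where they do the work, as an engineer would, in place of code of your own. Each camera call takes 0.05 s, during which the arm holds its last target. There are 200 camera calls.

## Working session

There is one attempt and no reset: what is moved stays moved. The work goes in short steps, Python scripts to look and compute and a shell command to move; the robot and the scene stay as the last step left them, time stands still between calls to the robot, and variables do not carry over. Pictures are saved under pics/ and viewed, at most 10 in all, crops included, and the job is handed in when it is done.

```bash
mkdir -p pics; cat > h.py <<'E'
import numpy as np,cv2,json
from cell import bot,viewer,models
from scipy.spatial.transform import Rotation as Ro
def snap(n,f=None):
    s=bot.sense(); p,d=viewer.camera(n)
    if f: cv2.imwrite('pics/'+f,p)
    return s,p,d
def pose(s): return Ro.from_quat(s['ee_rot']).as_matrix(),np.array(s['eef_pos'])
def ray(n,s,u,v):
    """camera origin & direction (unit optical z) in world"""
    c=viewer.get_calibration(n); f=200/np.tan(np.radians(c['fov_y'])/2)
    x=np.array([(u-c['cx'])/f,(v-c['cy'])/f]); y=x.copy()
    for _ in range(10): y=x/(1+c['k1']*(y@y))
    dc=np.array([*y,1.])
    if n=='wrist':
        R,t=pose(s);T=np.array(c['T_tool_cam']); return R@T[:3,3]+t,R@T[:3,:3]@dc
    R=np.array(c['R']);return -R.T@np.array(c['t']),R.T@dc
def atz(n,s,u,v,z):
    o,d=ray(n,s,u,v); return o+d*(z-o[2])/d[2]
def atd(n,s,u,v,dep):
    o,d=ray(n,s,u,v); return o+d*dep
E
python3 - <<'E'
from h import *
s,p,d=snap('top','top0.png')
for q in ['lightbox','cradle','window','magnifier','grip','small_lens','large_lens','wheel_top','pointer_tip','tab_tip','pill_tin','finds_box_on_window']:
    print(q,[(np.round(r['centre'],3).tolist(),round(r['confidence'],2)) for r in models.place_of('top',q)])
R,t=pose(s);print(R.round(3),t,s['clock'])
E
```

```text
lightbox [([0.581, 0.095, 0.0], 0.61)]
cradle [([0.633, 0.078, 0.092], 0.89)]
window [([0.654, 0.157, 0.081], 0.93)]
magnifier [([0.637, 0.083, 0.096], 0.85), ([0.488, -0.201, -0.002], 0.73)]
grip [([0.641, 0.085, 0.141], 0.75), ([0.495, -0.202, 0.033], 0.75), ([0.553, 0.244, 0.073], 0.15)]
small_lens [([0.614, 0.011, 0.107], 0.92), ([0.485, -0.155, 0.011], 0.61)]
large_lens [([0.656, 0.156, 0.111], 0.66), ([0.502, -0.255, 0.016], 0.63), ([0.643, 0.085, 0.141], 0.18)]
wheel_top [([0.487, -0.001, 0.09], 0.65), ([0.635, 0.084, 0.094], 0.18)]
pointer_tip [([0.474, 0.07, 0.081], 0.63)]
tab_tip [([0.504, 0.058, 0.092], 0.47)]
pill_tin [([0.581, 0.095, -0.002], 0.55), ([0.553, 0.241, 0.074], 0.46)]
finds_box_on_window [([0.656, 0.158, 0.076], 0.67)]
[[ 0.907  0.421 -0.001]
 [ 0.421 -0.907  0.002]
 [ 0.    -0.002 -1.   ]] [ 0.27360841 -0.58909081  0.30263824] 0.0
```

View pics/top0.png

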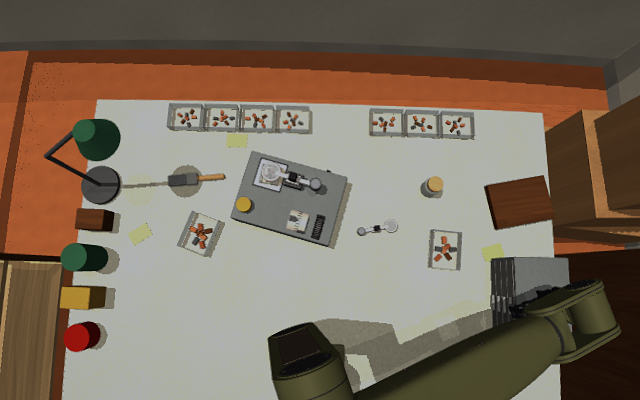

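The top view shows the light box at pixels (290,200), with the magnifier at (290,178) and the smaller look-alike at (378,228). The box yaw is about -0.28 rad, and the network's points fit the stated geometry. I'm moving above the grip.

```bash
python3 -m pendant '[[0,[3.8,-2.9,0],[0,0,0]],[0,[3.8,-2.9,0],[0,0,0]],[0,[3.8,-2.9,0],[0,0,0]],[0,[3.8,-2.9,0],[0,0,0]],[0,[3.8,-2.9,0],[0,0,0]],[0,[3.8,-2.9,0],[0,0,0]],[0,[3.8,-2.9,0],[0,0,0]],[0,[3.8,-2.9,0],[0,0,0]]]'
python3 -m pendant '[[0.4,[3.8,-2.9,0],[0,0,0]],[0.4,[3.8,-2.9,0],[0,0,0]],[0.4,[3.8,-2.9,0],[0,0,0]],[0.4,[3.8,-2.9,0],[0,0,0]],[0.4,[3.8,-2.9,0],[0,0,0]],[0.4,[3.8,-2.9,0],[0,0,0]],[0.4,[3.8,-2.9,0],[0,0,0]],[0.4,[3.8,-2.9,0],[0,0,0]]]'
python3 -m pendant '[[0.4,[0,0,0],[0,0,10.2]],[0.4,[0,0,0],[0,0,10.2]],[0.4,[0,0,0],[0,0,10.2]],[0.4,[0,0,0],[0,0,10.2]],[0.4,[0,0,0],[0,0,0]]]'
python3 - <<'E'
from h import *
s,p,d=snap('wrist','w0.png')
np.save('d0.npy',d)
for q in ['cradle','grip','small_lens','large_lens','wheel_top','pointer_tip','tab_tip']:
    print(q,[(np.round(r['centre'],3).tolist(),round(r['confidence'],2)) for r in models.place_of('wrist',q)])
R,t=pose(s);print(R.round(3),t,s['clock'],s['finger_gap'],s['joints'])
E
```

```text
clock: 1.65
eef_pos: [0.4523, -0.2496, 0.3042]
ee_rot: [0.976, 0.216, 0.0, 0.0]
wrist_force: [0.8, -0.5, 0.1]
finger_gap: 0.0853
grip_force: 0.0
clock: 2.65
eef_pos: [0.6304, 0.0889, 0.3041]
ee_rot: [0.976, 0.216, 0.0, 0.0]
wrist_force: [1.5, -0.4, 0.1]
finger_gap: 0.0513
grip_force: 0.0
clock: 3.28
eef_pos: [0.6298, 0.0874, 0.304]
ee_rot: [0.991, -0.137, 0.0, -0.0]
wrist_force: [-0.0, -0.5, 0.8]
finger_gap: 0.0513
grip_force: 0.0
cradle []
grip [([0.632, 0.078, 0.141], 0.89), ([0.551, 0.243, 0.076], 0.39), ([0.612, 0.008, 0.109], 0.26), ([0.488, -0.003, 0.092], 0.22)]
small_lens [([0.619, 0.009, 0.109], 0.75)]
large_lens [([0.654, 0.147, 0.116], 0.75), ([0.549, 0.242, 0.079], 0.68)]
wheel_top [([0.488, -0.002, 0.092], 0.73)]
pointer_tip [([0.47, 0.071, 0.083], 0.62)]
tab_tip [([0.506, 0.06, 0.096], 0.85)]
[[ 0.962 -0.272  0.   ]
 [-0.272 -0.962  0.   ]
 [ 0.    -0.    -1.   ]] [0.62977643 0.08744599 0.30400475] 3.275 0.05134360074213758 [5.35655675e-02 9.30122005e-02 1.68349501e+00 1.19017433e-05
 1.36496584e+00 1.89953895e+00]
```

View pics/w0.png

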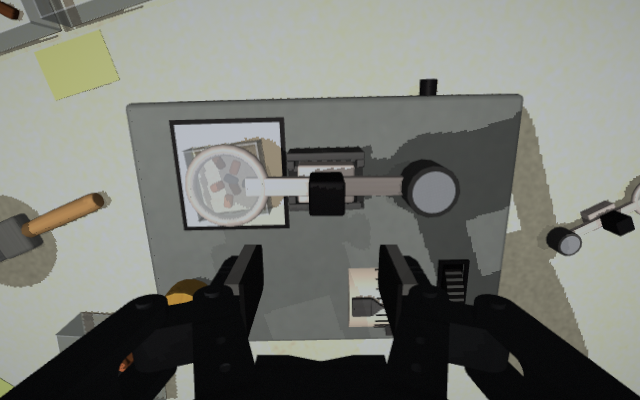

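The wrist view shows the grip at about (326,193), the drum and tab at (375,300), the wheel at (453,285) and the tin behind the left finger. Next I'll take the exact grip position, yaw and lens centres from depth.

```bash
cat >> h.py <<'E'
def cloud(n,s,d):
    c=viewer.get_calibration(n); f=200/np.tan(np.radians(c['fov_y'])/2)
    K=np.array([[f,0,c['cx']],[0,f,c['cy']],[0,0,1]])
    v,u=np.mgrid[:400,:640]; x=np.stack([(u-c['cx'])/f,(v-c['cy'])/f],-1); y=x.copy()
    for _ in range(8): y=x/(1+c['k1']*(y**2).sum(-1,keepdims=True))
    C=np.dstack([y*d[...,None],d]); 
    R,t=pose(s);T=np.array(c['T_tool_cam']); return (C@T[:3,:3].T+T[:3,3])@R.T+t
E
python3 - <<'E'
from h import *
d=np.load('d0.npy');s=bot.sense();P=cloud('wrist',s,d)
def rect(name,zlo,zhi,sl):
    m=np.zeros(d.shape,bool);m[sl]=1;Q=P[(m)&(d>0)&(P[...,2]>zlo)&(P[...,2]<zhi)]
    print(name,len(Q),np.median(Q,0).round(4),cv2.minAreaRect((Q[:,:2]*1000).astype(np.float32)))
rect('grip',.150,.162,np.s_[160:225,300:355])
rect('barrel',.135,.148,np.s_[150:225,395:470])
rect('bar',.120,.127,np.s_[170:205,240:400])
rect('panel',.072,.078,np.s_[90:240,110:540])
for u,v in[(345,150),(300,150),(345,205),(290,160),(326,168)]:print(P[v,u])
E
```

```text
grip 1321 [0.6391 0.0818 0.1578] ((637.7396240234375, 81.81655883789062), (23.60260009765625, 24.631025314331055), 74.01651763916016)
barrel 2215 [0.6195 0.0106 0.1422] ((618.2384643554688, 10.057191848754883), (36.644039154052734, 36.76914596557617), 22.896894454956055)
bar 2811 [0.643  0.1073 0.1239] ((637.90380859375, 86.97900390625), (120.1982650756836, 26.93439483642578), 73.03485107421875)
panel 38392 [0.6499 0.056  0.0759] ((639.46533203125, 81.74758911132812), (339.3465576171875, 131.11859130859375), 74.50540161132812)
[0.65635651 0.06020872 0.09587676]
[0.66547094 0.09587816 0.0884778 ]
[0.61525373 0.07193612 0.10806161]
[0.66240581 0.10378031 0.10808447]
[0.65014656 0.07823171 0.11619988]
```

```bash
python3 -m pendant '[[0.4,[0.94,0.32,2],[0,0,0]],[0.4,[0,0,3],[0,0,0]],[0.4,[0,0,3],[0,0,0]],[0.4,[0,0,2.2],[0,0,0]],[0.4,[0,0,0],[0,0,0]],[1,[0,0,0],[0,0,0]],[1,[0,0,0],[0,0,0]],[1,[0,0,0],[0,0,0]]]' 70
python3 -m pendant '[[1,[0,0,0],[0,0,0]],[1,[0,0,0],[0,0,0]],[1,[0,0,-1],[0,0,0]],[1,[0,0,-1.5],[0,0,0]],[1,[0,0,-2.5],[0,0,0]],[1,[0,0,-3],[0,0,0]],[1,[0,0,0],[0,0,0]]]'
```

```text
clock: 4.68
eef_pos: [0.6388, 0.0817, 0.2038]
ee_rot: [0.99, -0.138, 0.002, -0.0]
wrist_force: [0.7, -0.7, 1.9]
finger_gap: 0.0229
grip_force: 69.6
clock: 5.55
eef_pos: [0.6391, 0.0819, 0.2858]
ee_rot: [0.99, -0.138, 0.003, -0.001]
wrist_force: [1.0, 0.2, -1.3]
finger_gap: 0.0228
grip_force: 69.1
```

```bash
python3 -m pendant '[[1,[0,0,0],[0,0,-10]],[1,[0,0,0],[0,0,-10]],[1,[0,0,0],[0,0,-10]],[1,[0,0,0],[0,0,-10]],[1,[0,0,0],[0,0,-10]],[1,[0,0,0],[0,0,-10]],[1,[0,0,0],[0,0,-10]],[1,[0,0,0],[0,0,-10]]]'
python3 -m pendant '[[1,[0,0,0],[0,0,-10]],[1,[0,0,0],[0,0,-10]],[1,[0,0,0],[0,0,-10]],[1,[0,0,0],[0,0,-10]],[1,[0,0,0],[0,0,-10]],[1,[0,0,0],[0,0,-10]],[1,[0,0,0],[0,0,-10]],[1,[0,0,0],[0,0,-10]]]'
python3 -m pendant '[[1,[0,0,0],[0,0,-10]],[1,[0,0,0],[0,0,-10]],[1,[0,0,0],[0,0,0]],[1,[0,0,0],[0,0,0]]]'
python3 - <<'E'
from h import *
s,p,d=snap('wrist','w1.png');np.save('d1.npy',d)
R,t=pose(s);print(R.round(3),t.round(4),s['clock'],s['joints'])
P=cloud('wrist',s,d);print(np.unique((P[...,2][d>0]*100).round().astype(int),return_counts=True))
E
```

```text
clock: 6.55
eef_pos: [0.6371, 0.0818, 0.2798]
ee_rot: [0.846, 0.533, -0.001, -0.001]
wrist_force: [-0.7, -0.5, -1.7]
finger_gap: 0.0233
grip_force: 69.1
clock: 7.55
eef_pos: [0.6371, 0.0818, 0.2798]
ee_rot: [0.305, 0.952, -0.001, -0.002]
wrist_force: [-0.2, -0.7, -1.8]
finger_gap: 0.0228
grip_force: 69.1
clock: 8.05
eef_pos: [0.6375, 0.0818, 0.2809]
ee_rot: [0.139, 0.99, -0.0, -0.001]
wrist_force: [0.4, -0.7, -1.6]
finger_gap: 0.023
grip_force: 69.1
[[-0.961  0.276 -0.002]
 [ 0.276  0.961 -0.   ]
 [ 0.002 -0.    -1.   ]] [0.6375 0.0818 0.2809] 8.05 [ 4.40568680e-02  1.23786476e-01  1.68946944e+00  5.60524613e-05
  1.33001812e+00 -1.24703797e+00]
(array([-64, -60, -59, -58, -57, -56, -55, -54, -53, -52, -51, -50, -49,
       -48, -47, -46, -45,   0,   1,   2,   3,   4,   7,   8,   9,  10,
        11,  17,  18,  19,  20,  21,  22,  23,  24,  25,  26,  27,  28,
        29,  30,  31]), array([    2,    43,   140,   133,   131,   124,   129,   105,    94,
          84,    77,    66,    66,    48,    34,    22,     6, 73052,
        3150,  3445,  3034,  1654,  6987, 71129,  6793,  7779,  1066,
           1,   441,  1994, 15382,  1453,  6659,  3079,  2483,  1971,
        5659,  7887,  9446, 13281,  5834,    13]))
```

View pics/w1.png

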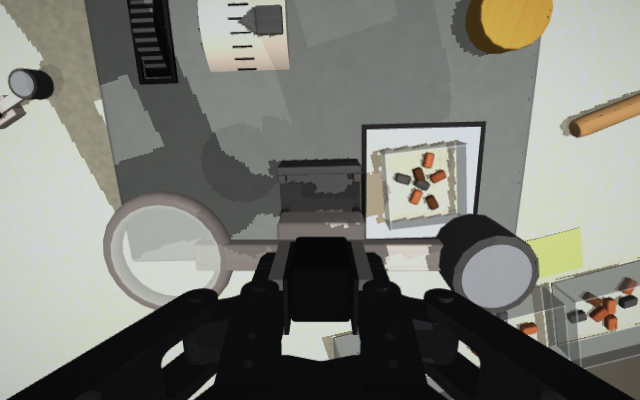

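The magnifier is turned and held: barrel at (490,265), ring at (165,250). The cradle is visible at (320,200). Now I'll compute the in-hand offset and the cradle centre.

```bash
python3 - <<'E'
from h import *
s1=bot.sense();s1=dict(s1)
s0=dict(s1);s0['eef_pos']=[.62978,.08745,.304]
R0=np.array([[.962,-.272,0],[-.272,-.962,0],[0,0,-1]]);s0['ee_rot']=Ro.from_matrix(R0).as_quat()
yaw=np.radians(-15.9);A=np.array([[np.cos(yaw),np.sin(yaw)],[-np.sin(yaw),np.cos(yaw)]]) # world->box
def prep(f,s):
    d=np.load(f);P=cloud('wrist',s,d);P[d==0]=9;B=P.copy();B[...,:2]=(P[...,:2]-[.638,.0818])@A.T;return P,B
P0,B0=prep('d0.npy',s0);P1,B1=prep('d1.npy',s1)
# wall tops
for n,B in(('d0',B0),('d1',B1)):
    m=(abs(B[...,2]-.1075)<.004)&(abs(B[...,0])<.035)&(abs(B[...,1])<.045);Q=B[m]*1000
    print(n,m.sum(),'x hist',np.histogram(Q[:,0],np.arange(-34,35,4)),'y',np.percentile(Q[:,1],[1,99]))
    for sg in(-1,1):
        q=Q[Q[:,0]*sg>14]
        if len(q)>30: print(sg,len(q),'x',np.percentile(q[:,0],[2,50,98]).round(1),'y',np.percentile(q[:,1],[2,98]).round(1),q[:,2].mean())
def c(name,P,zlo,zhi,sl):
    m=np.zeros((400,640),bool);m[sl]=1;Q=P[m&(P[...,2]>zlo)&(P[...,2]<zhi)]
    r=cv2.minAreaRect((Q[:,:2]*1000).astype(np.float32));print(name,len(Q),r,Q[:,2].mean());return np.array(r[0])
b=c('barrel',P1,.205,.24,np.s_[235:310,455:540]); 
c('ring',P1,.185,.22,np.s_[190:315,100:232])
g=c('grip',P1,.22,.25,np.s_[235:275,285:355])
c('bar',P1,.19,.21,np.s_[235:270,225:265])
print(s1['wrist_torque'])
E
```

```text
d0 1268 x hist (array([  0,  52, 197,  96,  53,   0,   0,   0,   0,   0,  59, 224, 390,
       197,   0,   0,   0]), array([-34, -30, -26, -22, -18, -14, -10,  -6,  -2,   2,   6,  10,  14,
        18,  22,  26,  30,  34])) y [-32.06866534  28.26481351]
-1 398 x [-27.2 -22.8 -16. ] y [-32.2  27.4] 107.6931750811048
1 587 x [14.5 17.  19.9] y [-30.9  27.4] 107.73724651471686
d1 941 x hist (array([  0,   0, 195, 486, 149,  70,   2,   0,   0,   0,   0,  37,   2,
         0,   0,   0,   0]), array([-34, -30, -26, -22, -18, -14, -10,  -6,  -2,   2,   6,  10,  14,
        18,  22,  26,  30,  34])) y [-29.90897281  30.17649497]
-1 830 x [-23.5 -20.3 -14.7] y [-29.6  29.3] 107.92449376605717
barrel 5404 ((661.41748046875, 154.6186065673828), (38.56726837158203, 33.91999435424805), 43.02824401855469) 0.21988409861253314
ring 11473 ((619.3014526367188, 10.348367691040039), (64.58845520019531, 58.41020965576172), 89.4453125) 0.20058258499854728
grip 1702 ((630.9956665039062, 84.24053192138672), (28.478675842285156, 5.715661525726318), 73.69744873046875) 0.23017819411580306
bar 1162 ((630.700439453125, 46.827720642089844), (19.17023277282715, 17.683269500732422), 70.10245513916016) 0.20036382881170525
[ 0.04764939  0.07124636 -0.0260913 ]
```

```bash
python3 - <<'E'
from h import *
s1=dict(bot.sense());P=cloud('wrist',s1,np.load('d1.npy'));d=np.load('d1.npy')
yaw=np.radians(-15.9);A=np.array([[np.cos(yaw),np.sin(yaw)],[-np.sin(yaw),np.cos(yaw)]])
B=P.copy();B[...,:2]=(P[...,:2]-[.638,.0818])@A.T;B*=1000
for n,sl in(('barrel',np.s_[205:315,435:545]),('ring',np.s_[190:315,100:232])):
    Q=B[sl][d[sl]>0];h=np.histogram(Q[:,2],np.arange(180,235,1));zt=h[1][:-1][h[0]>60].max();
    print(n,[(int(a),int(b)) for a,b in zip(h[1],h[0]) if b>100])
    q=Q[abs(Q[:,2]-(219.5 if n=='barrel' else 201.5))<1.8]
    print(cv2.minEnclosingCircle(q[:,:2].astype(np.float32)),[np.percentile(q[:,i],[0.5,99.5]).round(1) for i in(0,1)])
q=B[(abs(B[...,2]-108)<1.2)&(B[...,0]<-10)&(abs(B[...,1])<40)&(B[...,0]>-35)]
print('wall',len(q),[np.percentile(q[:,i],[1,50,99]).round(1) for i in(0,1)],np.histogram(q[:,0],np.arange(-28,-9)))
E
```

```text
barrel [(201, 138), (202, 115), (211, 103), (213, 107), (216, 117), (217, 103), (218, 243), (219, 1561), (220, 2785), (221, 639)]
((3.6170084476470947, 75.8154067993164), 19.295391082763672) [array([-14.3,  21.3]), array([57.3, 93.5])]
ring [(197, 145), (198, 267), (199, 1438), (200, 6011), (201, 3308), (202, 208)]
((4.150766849517822, -72.7281494140625), 31.9392032623291) [array([-25.3,  30.5]), array([-102.8,  -42.7])]
wall 757 [array([-23.2, -19.6, -11. ]), array([-30.1,  -0.9,  30. ])] (array([  0,   0,   0,   0,  44,  73, 131,  97,  84, 136,  61,  28,  25,
        18,  24,  17,  10,   9]), array([-28, -27, -26, -25, -24, -23, -22, -21, -20, -19, -18, -17, -16,
       -15, -14, -13, -12, -11, -10]))
```

```bash
python3 -m pendant '[[1,[0.36,-0.14,1.5],[0,0,0]],[1,[0,0,2],[0,0,0]],[1,[0,0,1.5],[0,0,0]],[1,[0,0,0.9],[0,0,0]],[1,[0,0,0],[0,0,0]]]'
python3 - <<'E'
from h import *
s,p,d=snap('wrist','w2.png');np.save('d2.npy',d);P=cloud('wrist',s,d)
print(s['eef_pos'],s['wrist_force'])
yaw=np.radians(-15.9);A=np.array([[np.cos(yaw),np.sin(yaw)],[-np.sin(yaw),np.cos(yaw)]])
B=P.copy();B[...,:2]=(P[...,:2]-[.638,.0818])@A.T;B*=1000
q=B[(abs(B[...,2]-108)<1.5)&(B[...,0]<-10)&(abs(B[...,1])<40)&(B[...,0]>-35)]
print('wall',len(q),[np.percentile(q[:,i],[1,50,99]).round(1) for i in(0,1)],np.histogram(q[:,0],np.arange(-28,-9))[0])
cv2.imwrite('pics/w2c.png',cv2.resize(p[130:330,80:560],None,fx=1.6,fy=1.6))
E
```

```text
clock: 8.72
eef_pos: [0.6336, 0.0814, 0.2215]
ee_rot: [0.138, 0.99, -0.0, -0.001]
wrist_force: [-0.2, 0.3, -1.6]
finger_gap: 0.0227
grip_force: 69.1
[0.63362901 0.08137696 0.22153338] [-0.19680385  0.26943389 -1.59700563]
wall 1337 [array([-23.7, -19.9, -11.4]), array([-30. ,  -0.3,  29.6])] [  0   0   0   0  98 192 182 183 196 175 105  44  35  33  39  31  19   5]
```

View pics/w2c.png

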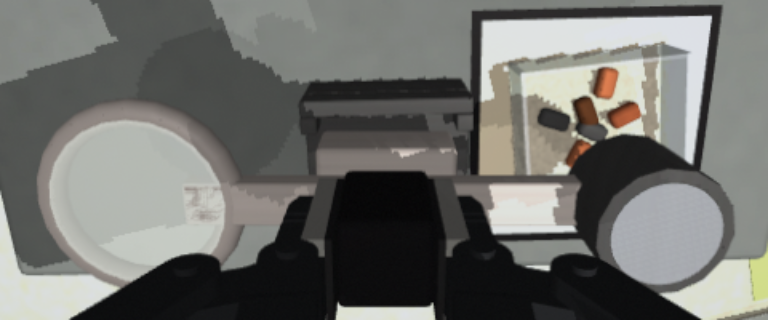

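The crop shows the hub (x 317–456) centred between the cradle ends (302–470), just above the walls. I'm lowering it in small steps.

```bash
python3 -m pendant '[[1,[0,0,0.6],[0,0,0]],[1,[0,0,0.4],[0,0,0]],[1,[0,0,0.3],[0,0,0]],[1,[0,0,0],[0,0,0]]]'
python3 - <<'E'
from h import *
s,p,d=snap('wrist','w3.png');P=cloud('wrist',s,d);print(s['wrist_force'],s['wrist_torque'])
yaw=np.radians(-15.9);A=np.array([[np.cos(yaw),np.sin(yaw)],[-np.sin(yaw),np.cos(yaw)]])
B=P.copy();B[...,:2]=(P[...,:2]-[.638,.0818])@A.T;B*=1000
m=(d>0)&(abs(B[...,0])<40)&(abs(B[...,1])<120)&(B[...,2]<175)
for n,y0,y1 in(('barrel',60,90),('ring',-105,-80)):
    Q=B[m&(B[...,1]>y0)&(B[...,1]<y1)&(B[...,2]>112)];h=np.histogram(Q[:,2],np.arange(112,170,1));print(n,[(int(a),int(b)) for a,b in zip(h[1],h[0]) if b>60])
E
```

```text
clock: 9.28
eef_pos: [0.6339, 0.0814, 0.2096]
ee_rot: [0.138, 0.99, -0.0, -0.0]
wrist_force: [-0.4, -0.5, -1.7]
finger_gap: 0.0227
grip_force: 69.1
[-0.3799228  -0.50350221 -1.67074829] [-0.02125055  0.04632554 -0.00756696]
barrel [(138, 63), (144, 66), (146, 93), (147, 554), (148, 2390), (149, 1551), (150, 86)]
ring [(127, 238), (128, 1985), (129, 2038), (130, 225)]
```

```bash
python3 -m pendant '[[1,[0,0,0.3],[0,0,0]],[1,[0,0,0.2],[0,0,0]],[1,[0,0,0],[0,0,0]]]'
python3 -m pendant '[[1,[0,0,0.1],[0,0,0]],[1,[0,0,0],[0,0,0]]]'
```

```text
clock: 9.7
eef_pos: [0.6339, 0.0814, 0.2046]
ee_rot: [0.138, 0.99, -0.0, -0.0]
wrist_force: [0.9, 0.2, -1.7]
finger_gap: 0.0226
grip_force: 69.1
clock: 9.95
eef_pos: [0.6341, 0.0814, 0.2039]
ee_rot: [0.138, 0.99, 0.0, 0.0]
wrist_force: [0.0, -0.1, -0.9]
finger_gap: 0.0227
grip_force: 69.1
```

```bash
python3 -m pendant '[[1,[0,0,0.1],[0,0,0]],[1,[0,0,0],[0,0,0]]]'
python3 -m pendant '[[0.4,[0,0,0],[0,0,0]],[0.4,[0,0,0],[0,0,0]],[0.4,[0,0,0],[0,0,0]],[0.4,[0,0,-2],[0,0,0]],[0.4,[0,0,-3],[0,0,0]],[0.4,[0,0,-3],[0,0,0]],[0.4,[0,0,-2],[0,0,0]],[0.4,[0,0,0],[0,0,0]]]'
python3 - <<'E'
from h import *
s,p,d=snap('wrist','w4.png');np.save('d4.npy',d);P=cloud('wrist',s,d);R,t=pose(s);print(R.round(3),t)
yaw=np.radians(-15.9);A=np.array([[np.cos(yaw),np.sin(yaw)],[-np.sin(yaw),np.cos(yaw)]])
B=P.copy();B[...,:2]=(P[...,:2]-[.638,.0818])@A.T;B*=1000
m=(d>0)&(abs(B[...,0])<40)&(abs(B[...,1])<120)&(B[...,2]<175)
for n,y0,y1 in(('barrel',60,90),('ring',-105,-80)):
    Q=B[m&(B[...,1]>y0)&(B[...,1]<y1)&(B[...,2]>112)];h=np.histogram(Q[:,2],np.arange(112,170,1));print(n,[(int(a),int(b)) for a,b in zip(h[1],h[0]) if b>60])
for q in ['wheel_top','pointer_tip','tab_tip','grip','small_lens','pill_tin','finds_box_on_window']:
    print(q,[(np.round(r['centre'],4).tolist(),round(r['confidence'],2)) for r in models.place_of('wrist',q)])
E
```

```text
clock: 10.2
eef_pos: [0.6342, 0.0814, 0.2038]
ee_rot: [0.138, 0.99, 0.0, 0.0]
wrist_force: [-1.9, 0.3, 2.5]
finger_gap: 0.0229
grip_force: 69.6
clock: 11.2
eef_pos: [0.635, 0.0815, 0.306]
ee_rot: [0.138, 0.99, 0.0, 0.002]
wrist_force: [-1.3, 0.3, 0.4]
finger_gap: 0.0515
grip_force: 0.0
[[-0.962  0.274  0.005]
 [ 0.274  0.962  0.   ]
 [-0.005  0.002 -1.   ]] [0.6349541  0.08145143 0.30604678]
barrel [(140, 102), (141, 592), (142, 881), (143, 214)]
ring [(122, 197), (123, 879), (124, 717), (125, 100)]
wheel_top [([0.4857, -0.0034, 0.0917], 0.86)]
pointer_tip []
tab_tip [([0.5059, 0.0589, 0.0978], 0.65)]
grip [([0.4928, -0.2005, 0.0294], 0.77), ([0.6365, 0.08, 0.1405], 0.72)]
small_lens [([0.4776, -0.152, 0.0103], 0.76), ([0.6561, 0.1535, 0.1088], 0.64)]
pill_tin [([0.5499, 0.2414, 0.0789], 0.88), ([0.4871, -0.0034, 0.0919], 0.69)]
finds_box_on_window [([0.6532, 0.159, 0.07], 0.64)]
```

View pics/w4.png

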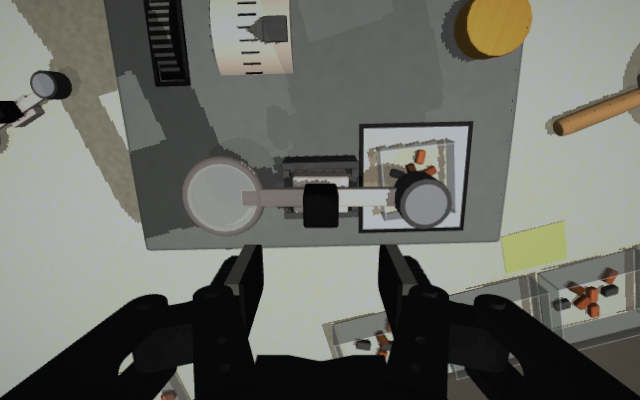

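The magnifier is seated: the barrel top reads 0.141 and the ring 0.123, as they should. The small lens is at (425,203) over the window, and the tab is at (268,28). I'm going to the wheel with the fingers shut.

```bash
python3 -m pendant '[[1,[3.2,-3,0],[0,0,0]],[1,[3.2,-3,0],[0,0,0]],[1,[3.2,-3,0],[0,0,0]],[1,[3.2,-3,0],[0,0,0]],[1,[0,0,3.5],[0,0,0]],[1,[0,0,3.5],[0,0,0]],[1,[0,0,2],[0,0,0]],[1,[0,0,0],[0,0,0]]]' 60
python3 - <<'E'
from h import *
s,p,d=snap('wrist','w5.png');np.save('d5.npy',d)
R,t=pose(s);print(R.round(3),t.round(4))
for q in ['wheel_top','pointer_tip','tab_tip']:
    print(q,[(np.round(r['centre'],4).tolist(),round(r['confidence'],2)) for r in models.place_of('wrist',q)])
E
```

```text
clock: 12.6
eef_pos: [0.4768, 0.0011, 0.2108]
ee_rot: [0.138, 0.99, -0.0, -0.002]
wrist_force: [-0.1, -0.7, 0.2]
finger_gap: -0.0002
grip_force: 0.0
[[-0.962  0.274 -0.005]
 [ 0.274  0.962  0.001]
 [ 0.005 -0.001 -1.   ]] [0.4768 0.0011 0.2108]
wheel_top [([0.4869, -0.0027, 0.0885], 0.69)]
pointer_tip [([0.473, 0.0724, 0.081], 0.63)]
tab_tip []
```

View pics/w5.png

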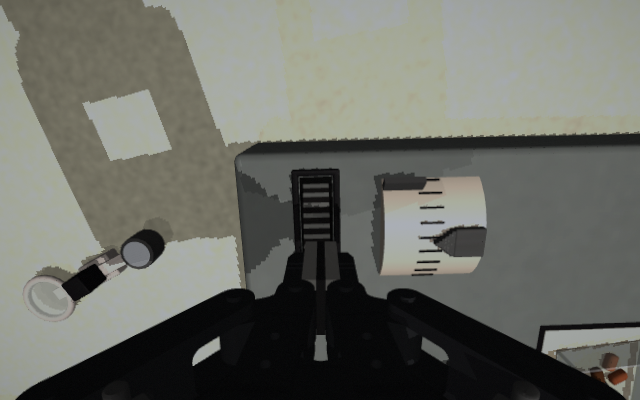

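The view shows the pointer as a dark bar at the drum's far edge, about (405,183). The tab point is at (435,241), and the fingers (col 320) line up with the wheel (col 316).

```bash
cat >> h.py <<'E'
yaw=np.radians(-15.9);bx=np.array([np.cos(yaw),np.sin(yaw),0]);by=np.array([-np.sin(yaw),np.cos(yaw),0])
def ang(s,u,v,W,rad=.046):
    "angle of pixel on cylinder about axle; W = wheel top xy"
    o,d=ray('wrist',s,u,v);C=np.array([*W,.049]);o=o-C
    ox,dx,oz,dz=o@bx,d@bx,o[2],d[2]
    a=dx*dx+dz*dz;b=ox*dx+oz*dz;c=ox*ox+oz*oz-rad**2;l=(-b-np.sqrt(b*b-a*c))/a
    return np.arctan2(ox+l*dx,oz+l*dz),(o+l*d)@by
E
python3 - <<'E'
from h import *
s=bot.sense();p=cv2.imread('pics/w5.png')
P=cloud('wrist',s,np.load('d5.npy'))
a=atz('wrist',s,316,170,.079);print('frame -x edge',a, 'L/R',atz('wrist',s,292,200,.079),atz('wrist',s,340,200,.079))
W=a[:2]+.040*bx[:2];m=(atz('wrist',s,292,200,.079)+atz('wrist',s,340,200,.079))/2
W=W+((m[:2]-W)@by[:2])*by[:2];print('W',W,'TCP rel',[(np.array(s['eef_pos'])[:2]-W)@b[:2] for b in(bx,by)])
for W2 in(W,[.4869,-.0027],[.485,-.002]):
  print([ang(s,u,v,W2) for u,v in((400,181),(422,181),(435,241))])
cv2.imwrite('pics/w5c.png',cv2.resize(p[160:290,280:500],None,fx=3.5,fy=3.5,interpolation=2))
E
```

```text
frame -x edge [0.45269211 0.00678436 0.079     ] L/R [ 0.46679246 -0.01282732  0.079     ] [0.47498757 0.01586901 0.079     ]
W [ 0.49114076 -0.00424773] TCP rel [np.float64(-0.013202385520408618), np.float64(0.0016661727255164497)]
[(np.float64(-0.8155724662704829), np.float64(0.05116716142708769)), (np.float64(-0.8155843070279347), np.float64(0.0646024717040802)), (np.float64(-0.004603070333879616), np.float64(0.07096365530361678))]
[(np.float64(-0.7046883572991567), np.float64(0.0500078965008263)), (np.float64(-0.7046992550455969), np.float64(0.06321253141243167)), (np.float64(0.09533654575369105), np.float64(0.07071178699123647))]
[(np.float64(-0.6570656141844129), np.float64(0.049528399072388235)), (np.float64(-0.6570761879874424), np.float64(0.06264248658516773)), (np.float64(0.1418879751616553), np.float64(0.07065009423593215))]
```

View pics/w5c.png

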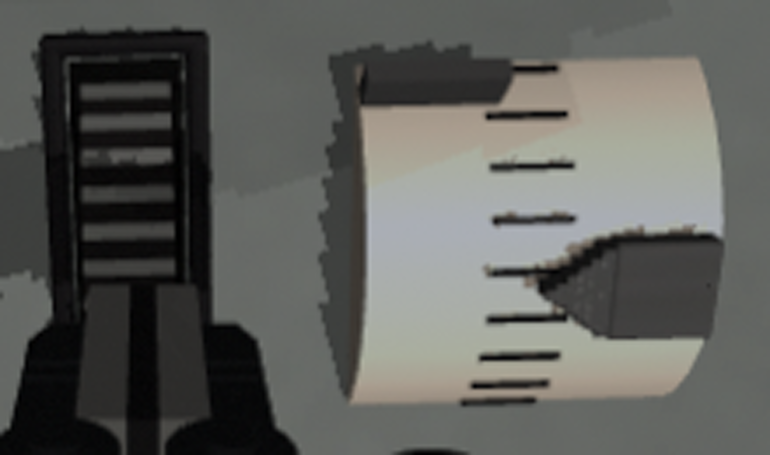

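```bash
python3 -m pendant '[[1,[-0.2,-0.1,2.5],[0,0,0]],[1,[0,0,2],[0,0,0]],[1,[0,0,0.2],[0,0,0]],[1,[0,0,0],[0,0,0]]]'
python3 -m pendant '[[1,[0,0,0.3],[0,0,0]],[1,[0,0,0],[0,0,0]]]'
```

```text
clock: 13.3
eef_pos: [0.4804, -0.0005, 0.1671]
ee_rot: [0.138, 0.99, 0.0, 0.001]
wrist_force: [0.3, -0.0, -0.1]
finger_gap: 0.0001
grip_force: 0.0
clock: 13.55
eef_pos: [0.48, -0.0005, 0.1635]
ee_rot: [0.138, 0.99, 0.0, 0.0]
wrist_force: [0.3, -0.4, 0.3]
finger_gap: 0.0
grip_force: 0.0
```

```bash
python3 -m pendant '[[1,[0,0,0.3],[0,0,0]],[1,[0,0,0.15],[0,0,0]],[1,[0,0,0],[0,0,0]]]'
```

```text
clock: 13.92
eef_pos: [0.4803, -0.0005, 0.1592]
ee_rot: [0.138, 0.99, 0.0, 0.001]
wrist_force: [-1.8, 0.3, 5.5]
finger_gap: 0.0001
grip_force: 2.6
```

```bash
python3 -m pendant '[[1,[-0.4,0,0],[0,0,0]],[1,[-0.4,0,0],[0,0,0]],[1,[-0.4,0,0],[0,0,0]],[1,[-0.4,0,0],[0,0,0]],[1,[-0.4,0,0],[0,0,0]],[1,[0,0,0],[0,0,0]]]'
python3 - <<'E'
from h import *
s,p,d=snap('wrist','w6.png');np.save('d6.npy',d);print(pose(s)[1])
P=np.array([.4869,-.0027])
for q in ['pointer_tip','tab_tip']:
    print(q,[(np.round(r['centre'],4).tolist(),round(r['confidence'],2)) for r in models.place_of('wrist',q)])
cv2.imwrite('pics/w6c.png',cv2.resize(p[100:300,320:560],None,fx=3,fy=3,interpolation=2))
E
```

```text
clock: 14.68
eef_pos: [0.4999, -0.0059, 0.159]
ee_rot: [0.138, 0.99, 0.0, 0.001]
wrist_force: [2.4, 2.2, 4.5]
finger_gap: 0.0004
grip_force: 2.3
[ 0.49986053 -0.00589316  0.15904837]
pointer_tip [([0.4923, 0.0653, 0.0907], 0.89)]
tab_tip [([0.5084, 0.0596, 0.0951], 0.9)]
```

View pics/w6c.png

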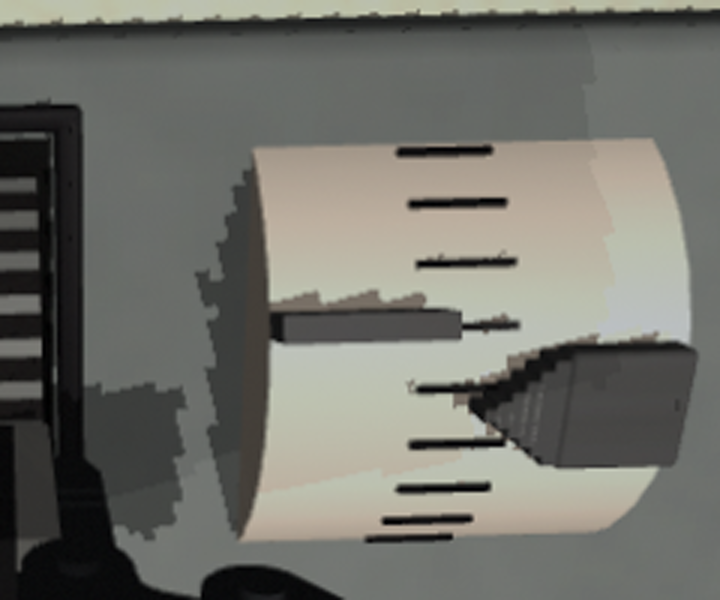

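The pointer end is now at crop (462,326) and the tab point at (470,402), so the wheel rolls well.

```bash
python3 - <<'E'
from h import *
s=bot.sense();R,t=pose(s)
for W in([.4869,-.0027],[.4895,-.0035]):
  a=ang(s,320+461/3,100+326/3,W);b=ang(s,320+470/3,100+403/3,W);a2=ang(s,320+461/3,100+326/3,W,.048)
  print(a,b,'diff',b[0]-a[0],a2[0],'stroke mm',40*(b[0]-a[0]))
E
```

```text
(np.float64(-0.24441708630953035), np.float64(0.06518261027742606)) (np.float64(-0.005280298586365812), np.float64(0.06721031948836946)) diff 0.23913678772316455 -0.24699818757565703 stroke mm 9.565471508926581
(np.float64(-0.30082864574649004), np.float64(0.06556702229381013)) (np.float64(-0.06364228039337756), np.float64(0.06731258075984668)) diff 0.2371863653531125 -0.3010561762523187 stroke mm 9.4874546141245
```

```bash
python3 -m pendant '[[1,[0,0,-1.2],[0,0,0]],[1,[1.9,0,0],[0,0,0]],[1,[0,0,0.8],[0,0,0]],[1,[0,0,0.4],[0,0,0]],[1,[0,0,0],[0,0,0]],[1,[-0.3,0,0],[0,0,0]],[1,[-0.3,0,0],[0,0,0]],[1,[-0.2,0,0],[0,0,0]]]'
python3 -m pendant '[[1,[0,0,0],[0,0,0]]]'
python3 - <<'E'
from h import *
s,p,d=snap('wrist','w7.png');print(s['wrist_force'])
for q in ['pointer_tip','tab_tip']:
    print(q,[(np.round(r['centre'],4).tolist(),round(r['confidence'],2)) for r in models.place_of('wrist',q)])
cv2.imwrite('pics/w7c.png',cv2.resize(p[140:290,390:570],None,fx=4,fy=4,interpolation=2))
E
```

```text
clock: 15.82
eef_pos: [0.4892, -0.0033, 0.159]
ee_rot: [0.138, 0.99, -0.0, 0.0]
wrist_force: [-1.0, 1.0, 6.1]
finger_gap: 0.0001
grip_force: 2.8
clock: 15.95
eef_pos: [0.4894, -0.0033, 0.1591]
ee_rot: [0.138, 0.99, -0.0, 0.0]
wrist_force: [0.0, -1.5, 5.9]
finger_gap: -0.0001
grip_force: 2.7
[ 0.02071471 -1.47586764  5.94673423]
pointer_tip [([0.5022, 0.0636, 0.0915], 0.88)]
tab_tip [([0.5051, 0.0583, 0.0971], 0.67)]
```

View pics/w7c.png

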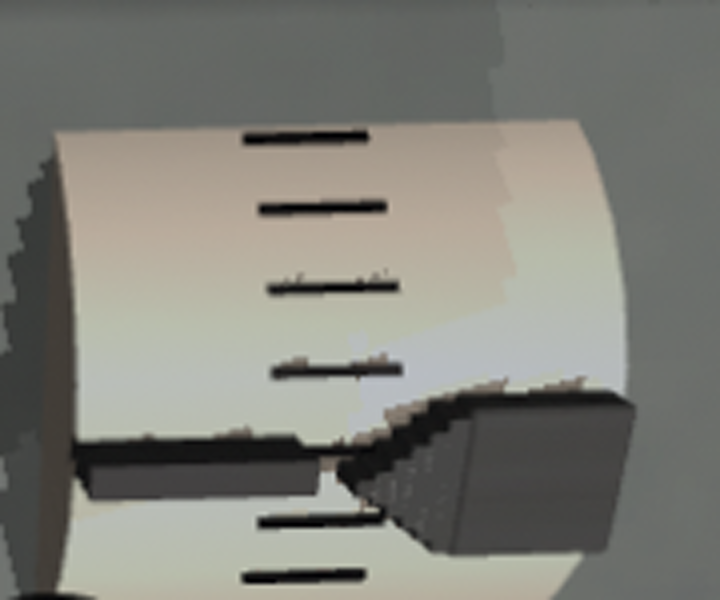

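The pointer's top face is centred near crop row 478 and the tab point near 480, so they're nearly in line. I'll lift off and check from straight above, where parallax drops out.

```bash
python3 -m pendant '[[1,[0,0,-1.5],[0,0,0]],[1,[0,0,-3.5],[0,0,0]],[1,[0,0,0],[0,0,0]]]'
python3 - <<'E'
from h import *
s=bot.sense();R,t=pose(s);T=np.array(viewer.get_calibration('wrist')['T_tool_cam']);print(T.round(3))
cam=R@T[:3,3]+t;tip=np.array([.505,.0615,.095])
f=cam+ (R@T[:3,2])*0.1
print(cam,R@T[:3,2],'move tool',(R.T@((tip-cam)*[1,1,0])).round(4))
E
```

```text
clock: 16.48
eef_pos: [0.4902, -0.0033, 0.2119]
ee_rot: [0.138, 0.99, -0.0, 0.003]
wrist_force: [0.4, -0.4, -0.2]
finger_gap: 0.0001
grip_force: 0.0
[[-0.001 -0.962 -0.272  0.067]
 [ 1.    -0.001 -0.     0.001]
 [ 0.    -0.272  0.962 -0.071]
 [ 0.     0.     0.     1.   ]]
[0.42547439 0.01619913 0.28234514] [ 0.26734704 -0.07571921 -0.96062072] move tool [-0.0641  0.0653  0.0004]
```

```bash
python3 -m pendant '[[1,[0,0,-2],[0,0,0]],[1,[-2.1,2.2,0],[0,0,0]],[1,[-2.1,2.2,0],[0,0,0]],[1,[-2.2,2.1,0],[0,0,0]],[1,[0,0,0],[0,0,0]],[1,[0,0,0],[0,0,0]]]'
python3 - <<'E'
from h import *
s,p,d=snap('wrist','w8.png');np.save('d8.npy',d)
mp=models.masks_of('wrist','pointer_tip');mt=models.masks_of('wrist','tab_tip')
for n,m in(('p',mp),('t',mt)):
    for r in m[:2]:
        v,u=np.nonzero(r['region']);print(n,r['confidence'],len(u),u.min(),u.max(),v.min(),v.max())
tp=atz('wrist',s,320,200,.095);print(tp)
o,dv=ray('wrist',s,320,200)
# pixel of tab tip
v,u=np.nonzero(mt[0]['region']);u0,v0=int(u.min()),int(np.median(v[u<u.min()+3]));print(u0,v0)
a,b=max(v0-35,0),max(u0-60,0);cv2.imwrite('pics/w8c.png',cv2.resize(p[a:a+70,b:b+110],None,fx=7,fy=7,interpolation=0));print('crop origin',b,a)
P=cloud('wrist',s,d);x=(P[...,:2]-[.4869,-.0027])@bx[:2]*1000
for V in range(v0-12,v0+13,1):print(V,[f'{x[V,U]:.1f}/{P[V,U,2]*1000:.0f}' for U in range(u0-12,u0+13,4)])
E
```

```text
clock: 17.23
eef_pos: [0.567, 0.0419, 0.2274]
ee_rot: [0.138, 0.99, -0.0, -0.001]
wrist_force: [0.2, -0.3, 0.1]
finger_gap: 0.0003
grip_force: 0.0
t 0.84 1412 326 377 91 124
[0.55823178 0.04504845 0.095     ]
326 108
crop origin 266 73
96 ['-5.7/92', '-5.7/92', '-5.7/91', '-5.7/91', '-5.7/91', '-5.7/91', '-5.7/95']
97 ['-5.2/91', '-5.2/93', '-5.2/91', '-5.2/91', '-5.2/92', '-5.2/92', '-5.1/96']
98 ['-4.6/92', '-4.6/92', '-4.6/93', '-4.6/90', '-4.6/92', '-4.6/92', '-4.6/97']
99 ['-4.0/100', '-4.1/91', '-4.1/91', '-4.1/91', '-4.1/90', '-4.0/93', '-4.0/98']
100 ['-3.4/101', '-3.5/92', '-3.5/92', '-3.5/92', '-3.5/91', '-3.5/92', '-3.5/96']
101 ['-2.9/100', '-3.0/91', '-2.9/93', '-2.9/92', '-2.9/93', '-2.9/93', '-2.9/96']
102 ['-2.4/102', '-2.4/91', '-2.4/92', '-2.4/91', '-2.4/91', '-2.4/98', '-2.4/97']
103 ['-1.8/101', '-1.8/92', '-1.8/92', '-1.8/92', '-1.8/93', '-1.8/96', '-1.8/98']
104 ['-1.3/101', '-1.3/93', '-1.3/92', '-1.3/92', '-1.3/92', '-1.3/97', '-1.3/97']
105 ['-0.8/101', '-0.7/94', '-0.7/93', '-0.7/92', '-0.7/97', '-0.7/97', '-0.7/97']
106 ['-0.2/100', '-0.1/92', '-0.1/91', '-
[... 391 characters left out ...]
/96', '2.6/96', '2.6/96']
112 ['3.2/92', '3.2/92', '3.3/91', '3.2/91', '3.1/95', '3.1/97', '3.1/97']
113 ['3.8/90', '3.8/91', '3.8/93', '3.8/92', '3.8/92', '3.7/97', '3.6/97']
114 ['4.4/90', '4.4/91', '4.4/91', '4.4/92', '4.4/91', '4.2/96', '4.2/97']
115 ['5.0/91', '5.0/91', '4.9/91', '5.0/91', '5.0/91', '4.9/93', '4.8/97']
116 ['5.5/91', '5.5/91', '5.5/91', '5.5/92', '5.5/91', '5.5/92', '5.3/97']
117 ['6.1/92', '6.1/91', '6.1/91', '6.2/90', '6.1/91', '6.1/91', '5.9/96']
118 ['6.7/91', '6.7/91', '6.7/91', '6.7/91', '6.7/91', '6.7/90', '6.6/93']
119 ['7.2/92', '7.2/91', '7.2/92', '7.2/92', '7.2/92', '7.2/92', '7.1/93']
120 ['7.8/92', '7.8/92', '7.8/92', '7.7/93', '7.8/91', '7.8/92', '7.8/92']
```

View pics/w8c.png

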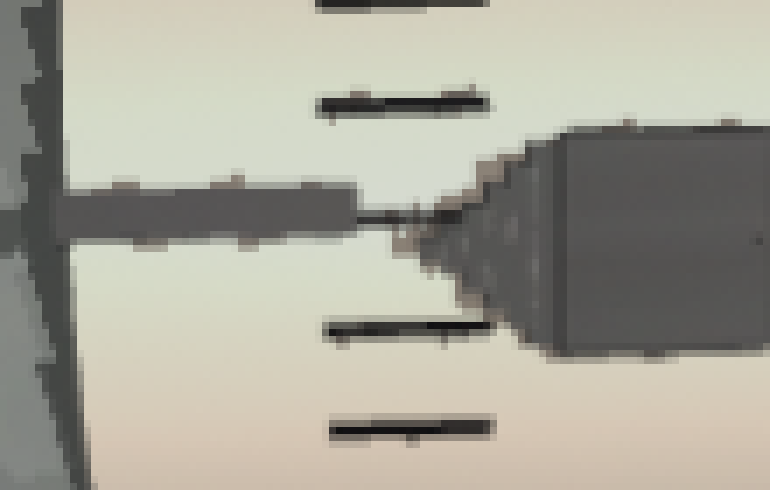

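Seen from above, the pointer is centred at crop row 213 and the tab point at row 240. That leaves about 0.057 rad, or a 2.3 mm stroke; the earlier oblique view was parallax-biased. I'm going back for a short stroke.

```bash
python3 -m pendant '[[1,[2.1,-2.2,0],[0,0,0]],[1,[2.1,-2.2,0],[0,0,0]],[1,[2.3,-2.1,0],[0,0,0]],[1,[0,0,0],[0,0,0]],[1,[0,0,3],[0,0,0]],[1,[0,0,2.5],[0,0,0]],[1,[0,0,0.6],[0,0,0]],[1,[0,0,0],[0,0,0]]]'
```

```text
clock: 18.38
eef_pos: [0.4877, -0.0026, 0.1676]
ee_rot: [0.138, 0.99, 0.0, -0.0]
wrist_force: [0.1, -0.2, -0.2]
finger_gap: -0.0
grip_force: 0.0
```

```bash
python3 -m pendant '[[1,[0,0,0.5],[0,0,0]],[1,[0,0,0.35],[0,0,0]],[1,[0,0,0],[0,0,0]],[1,[-0.12,0,0],[0,0,0]],[1,[-0.11,0,0],[0,0,0]],[1,[0,0,0],[0,0,0]]]'
python3 -m pendant '[[1,[0,0,-1.5],[0,0,0]],[1,[0,0,-3],[0,0,0]],[1,[0,0,-2.4],[0,0,0]],[1,[-2.1,2.2,0],[0,0,0]],[1,[-2.1,2.2,0],[0,0,0]],[1,[-2.2,2.1,0],[0,0,0]],[1,[0,0,0],[0,0,0]],[1,[0,0,0],[0,0,0]]]'
python3 - <<'E'
from h import *
s,p,d=snap('wrist','w9.png')
mt=models.masks_of('wrist','tab_tip');v,u=np.nonzero(mt[0]['region']);u0=int(u.min());v0=int(np.median(v[u<u.min()+3]));print(u0,v0,v.min(),v.max())
a,b=max(v0-35,0),max(u0-60,0);cv2.imwrite('pics/w9c.png',cv2.resize(p[a:a+70,b:b+110],None,fx=7,fy=7,interpolation=0))
P=cloud('wrist',s,d);B=(P[...,:2]-[.4869,-.0027])
x=B@bx[:2]*1000;y=B@by[:2]*1000
sub=np.zeros(d.shape,bool);sub[v0-30:v0+31,max(u0-60,0):u0+60]=1
for Y in range(40,76,3):
    m=sub&(abs(y-Y)<1.5)&(abs(x)<14)
    for lab,lo,hi in(('ptr',.0985,.106),('tab',.0945,.0985)):
        q=x[m&(P[...,2]>lo)&(P[...,2]<hi)]
        if len(q)>8:print(Y,lab,len(q),np.percentile(q,[3,97]).round(1),(np.percentile(q,[3,97]).sum()/2).round(2))
E
```

```text
clock: 19.12
eef_pos: [0.49, -0.0033, 0.1593]
ee_rot: [0.138, 0.99, 0.0, 0.0]
wrist_force: [0.0, 0.9, 4.3]
finger_gap: 0.0001
grip_force: 2.6
clock: 20.12
eef_pos: [0.5684, 0.0415, 0.2276]
ee_rot: [0.138, 0.99, -0.0, -0.001]
wrist_force: [0.6, -1.1, -0.5]
finger_gap: -0.0001
grip_force: 0.0
326 105 87 121
40 ptr 26 [-1.9  1.8] -0.06
43 ptr 37 [-1.9  1.8] -0.07
46 ptr 41 [-1.9  1.3] -0.32
49 ptr 35 [-1.9  1.3] -0.32
52 ptr 45 [-2.4  1.3] -0.57
55 ptr 40 [-2.4  1.3] -0.57
58 ptr 43 [-2.4  1.3] -0.57
61 ptr 44 [-2.4  1.3] -0.57
64 ptr 15 [-2.4  1.1] -0.68
70 tab 28 [-0.8  3. ] 1.09
73 tab 65 [-3.5  4.2] 0.33
```

View pics/w9c.png

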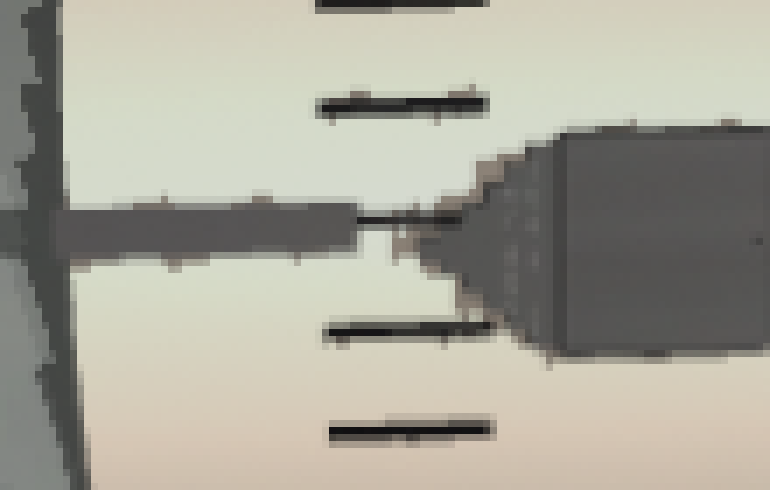

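The pointer moved only half as far (row 228 against 241), because some of the stroke was lost. I've now viewed 11 pictures, one over the limit of 10, so I'll check numerically from here. One more equal stroke.

```bash
python3 -m pendant '[[1,[2.1,-2.2,0],[0,0,0]],[1,[2.1,-2.2,0],[0,0,0]],[1,[2.4,-2.1,0],[0,0,0]],[1,[0,0,0],[0,0,0]],[1,[0,0,3],[0,0,0]],[1,[0,0,2.5],[0,0,0]],[1,[0,0,0.6],[0,0,0]],[1,[0,0,0],[0,0,0]]]'
python3 -m pendant '[[1,[0,0,0.5],[0,0,0]],[1,[0,0,0.35],[0,0,0]],[1,[0,0,0],[0,0,0]],[1,[-0.12,0,0],[0,0,0]],[1,[-0.12,0,0],[0,0,0]],[1,[0,0,0],[0,0,0]]]'
python3 -m pendant '[[1,[0,0,-1.5],[0,0,0]],[1,[0,0,-3],[0,0,0]],[1,[0,0,-2.4],[0,0,0]],[1,[-2.1,2.2,0],[0,0,0]],[1,[-2.1,2.2,0],[0,0,0]],[1,[-2.2,2.1,0],[0,0,0]],[1,[0,0,0],[0,0,0]],[1,[0,0,0],[0,0,0]]]'
python3 - <<'E'
from h import *
def pixrow(p,cols,near):
    "dark band rows (edges) for given cols around row near"
    g=cv2.cvtColor(p,cv2.COLOR_BGR2GRAY).astype(float);out=[]
    for c in cols:
        dk=g[near-25:near+26,c]<130;i=25
        lab=np.flatnonzero(dk); k=lab[np.argmin(abs(lab-25))];a=b=k
        while a>0 and dk[a-1]:a-=1
        while b<50 and dk[b+1]:b+=1
        out.append((c,a+near-25,b+near-25))
    return out
s,p,d=snap('wrist','w10.png')
for f in('w8.png','w9.png','w10.png'):
    q=cv2.imread('pics/'+f);print(f,pixrow(q,[280,290,300,310,314],105),'tab',pixrow(q,[326,328,330,334,340,350,360],107))
E
```

```text
clock: 21.22
eef_pos: [0.488, -0.0027, 0.1671]
ee_rot: [0.138, 0.99, 0.0, -0.0]
wrist_force: [-0.1, 0.5, 0.4]
finger_gap: 0.0003
grip_force: 0.0
clock: 21.98
eef_pos: [0.4905, -0.0034, 0.1592]
ee_rot: [0.138, 0.99, 0.0, 0.0]
wrist_force: [-0.1, 1.4, 6.3]
finger_gap: 0.0001
grip_force: 2.7
clock: 22.98
eef_pos: [0.5688, 0.0414, 0.2272]
ee_rot: [0.138, 0.99, -0.0, -0.001]
wrist_force: [0.0, -0.2, -0.3]
finger_gap: -0.0
grip_force: 0.0
w8.png [(280, np.int64(100), np.int64(106)), (290, np.int64(100), np.int64(106)), (300, np.int64(99), np.int64(107)), (310, np.int64(99), np.int64(106)), (314, np.int64(100), np.int64(106))] tab [(326, np.int64(103), np.int64(110)), (328, np.int64(102), np.int64(110)), (330, np.int64(102), np.int64(111)), (334, np.int64(98), np.int64(116)), (340, np.int64(95), np.int64(121)), (350, np.int64(91), np.int64(123)), (360, np.int64(91), np.int64(123))]
w9.png [(280, np.int64(100), np.int64(106)), (290, np.int64(99), np.int64(107)), (300, np.int64(99), np.int64(105)), (310, np.int64(99), np.int64(105)), (314, np.int64(99), np.int64(105))] tab [(326, np.int64(100), np.int64(107)), (328, np.int64(99), np.int64(108)), (330, np.int64(99), np.int64(108)), (334, np.int64(95), np.int64(113)), (340, np.int64(92), np.int64(118)), (350, np.int64(89), np.int64(120)), (360, np.int64(88), np.int64(120))]
w10.png [(280, np.int64(101), np.int64(108)), (290, np.int64(101), np.int64(107)), (300, np.int64(101), np.int64(107)), (310, np.int64(100), np.int64(107)), (314, np.int64(100), np.int64(107))] tab [(326, np.int64(100), np.int64(107)), (328, np.int64(98), np.int64(107)), (330, np.int64(98), np.int64(108)), (334, np.int64(94), np.int64(112)), (340, np.int64(91), np.int64(118)), (350, np.int64(88), np.int64(119)), (360, np.int64(87), np.int64(119))]
```

Pointer row 103.5, tab row 103.5 (w10): in line within about 1 px, or 0.01 rad. I'll retreat, check the rest and hand in.

```bash
python3 -m pendant '[[1,[0,0,-4],[0,0,0]],[1,[0,0,-4],[0,0,0]],[1,[3,0,-3],[0,0,0]],[1,[0,0,0],[0,0,0]],[1,[0,0,0],[0,0,0]],[1,[0,0,0],[0,0,0]]]'
python3 - <<'E'
from h import *
s,p,d=snap('wrist','w11.png')
for q in ['grip','small_lens','large_lens','pill_tin','finds_box_on_window','pointer_tip','tab_tip']:
    print(q,[(np.round(r['centre'],3).tolist(),round(r['confidence'],2)) for r in models.place_of('wrist',q)])
print(bot.sign_off())
E
```

```text
clock: 23.78
eef_pos: [0.5402, 0.0495, 0.3355]
ee_rot: [0.138, 0.99, -0.0, -0.001]
wrist_force: [0.6, 0.2, 0.2]
finger_gap: -0.0002
grip_force: 0.0
grip [([0.634, 0.079, 0.138], 0.92), ([0.494, -0.201, 0.028], 0.9)]
small_lens [([0.659, 0.151, 0.108], 0.63), ([0.652, 0.16, 0.07], 0.54)]
large_lens [([0.5, -0.255, 0.01], 0.67), ([0.633, 0.083, 0.094], 0.17)]
pill_tin [([0.553, 0.241, 0.075], 0.9)]
finds_box_on_window []
pointer_tip [([0.503, 0.063, 0.092], 0.82), ([0.507, 0.061, 0.095], 0.65)]
tab_tip [([0.51, 0.063, 0.094], 0.62)]
the job is handed in; nothing more can be done
None
```

I handed the job in at about 24 s: the magnifier is reversed and seated with its small lens over the window, and the pointer is in line with the index tab to about 0.01 rad; the last check did not pick up the finds box on the window, and I viewed 11 pictures, one over the limit of 10.

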